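# Scoop ore pellets into the weighing dish

### The job

Take the calibration weight out of the weighing dish on the balance and stand it upright on the bench top. Then use the hand scoop to take at least three of the five ore pellets from the trough and tip them gently, from close above, into the dish, which stays where it is on the pan; spill none, leave any others in the trough, and keep your fingers off the pellets. Finally lay the scoop down flat on the bench, open side up, and do not disturb the bottle, beaker and jar.

Things in the scene. Friction and masses are not known exactly. Their poses are not given: they have to be found in the camera images.
- balance: open laboratory balance, white housing about 270 x 200 x 56 mm (long along its x, from x = -125 to +145 mm), fixed to the bench; origin on the bench under its middle, its display end is at -x; the round steel pan (160 mm across, top 70 mm above the bench) is centred at x = +40 mm
- pan (a point): centre of the top face of the balance's pan, 70 mm above the bench
- dish: round aluminium weighing dish, loose on the pan, about 160 g, 34 mm high, 120 mm across at the rim and 96 mm at the foot, wall and floor 3 mm; origin at the centre of its underside, z up
- dish_mid (a point): point on the dish's axis, 18 mm above its underside
- weight: 500 g steel calibration weight standing in the dish: cylinder 38 mm across and 46 mm high, then a neck (16 mm) and a round grip knob 24 mm across from 58 to 72 mm above its base; origin at the centre of its underside, z up
- trough: smooth white open trough, fixed, long along x. Inside 82 mm wide; floor 6 mm above the bench from x = -110 to +107 mm, where the far wall begins, leaning 15 degrees outwards, its top 44 mm above the bench; the other walls upright, 36 mm high, 4 mm thick. Origin on the bench. Pellets start between x = -10 and +90 mm; the -x end of the floor is free
- scoop: steel hand scoop, about 100 g, level on the bench: flat pan 72 x 72 mm, floor 2 mm, open at the nose (+x); back wall 32 mm, side walls 30 mm high (16 mm from x = +10 to +22 mm, none beyond), 2.5 mm thick; straight black handle 14 mm wide (y), 24 mm tall, from x = -32 to -128 mm, level, its axis 52 mm above the underside. Origin at the centre of the pan's underside, z up
- scoop_grip (a point): middle of the scoop's handle (80 mm behind the scoop's origin, 52 mm above its underside)
- scoop_lip (a point): middle of the scoop's front edge, on the underside (36 mm ahead of its origin)
- pellet0: pressed ore pellet, reddish, a smooth lump, nearly a ball, 20 mm across and 17 mm high, about 14 g (slides and rolls easily), loose in the trough; origin at its centre
- pellet1: pressed ore pellet, reddish, a smooth lump, nearly a ball, 20 mm across and 17 mm high, about 14 g (slides and rolls easily), loose in the trough; origin at its centre (same as pellet0)
- pellet2: pressed ore pellet, reddish, a smooth lump, nearly a ball, 20 mm across and 17 mm high, about 14 g (slides and rolls easily), loose in the trough; origin at its centre (same as pellet0)
- pellet3: pressed ore pellet, reddish, a smooth lump, nearly a ball, 20 mm across and 17 mm high, about 14 g (slides and rolls easily), loose in the trough; origin at its centre (same as pellet0)
- pellet4: pressed ore pellet, reddish, a smooth lump, nearly a ball, 20 mm across and 17 mm high, about 14 g (slides and rolls easily), loose in the trough; origin at its centre (same as pellet0)
- bottle: amber reagent bottle, 68 mm across, 150 mm high, a bystander; origin at the centre of its underside
- beaker: glass beaker, 70 mm across, 90 mm high, a bystander; origin at the centre of its underside
- jar: white jar, 60 mm across, 70 mm high, a bystander; origin at the centre of its underside
Not all that is in view belongs to the job. There is more than one size of the weight; the one meant has the size given above. What is shaped like the scoop but red is not meant.

How it is judged:
By the outcome, as a careful person would: the job done as asked, in the order asked, and still so for the second after the job is handed in, with the robot touching nothing.
It also fails if it takes over 72 s, if anything falls off the work surface, if the arm or the gripper's body presses on something with over 40 N, if the wrist force passes 120 N, or if a joint passes its speed limit or range.

### The arm

A 7-joint arm with a two-finger parallel gripper is mounted at the origin on the work surface. World frame = base frame: x ahead of the robot, y to its left, z up, the work surface at z = 0. Lengths are in m, angles in rad, forces in N, time in s.
With the tool pointing down it reaches from about 0.4 to 0.875 m from the base axis. Payload 19.3 kg.
Tool frame: the origin (TCP) lies at the very end of the fingers, on their centre line; the grasp point (between the pads) lies 19 mm behind it; z points along the fingers, y is the line along which they close (so a half turn about z gives the same grasp; the last joint's range is limited). The gripper opens to 85 mm and grips with 20 to 120 N. Pads are 22 mm wide; open, the fingers measure 114 mm over their backs; the gripper's body (76 mm by 85 mm) begins 54 mm behind the grasp point. The pads swing forward as they close: fully open they stand 13 mm farther back than shut.
Start: joints at [1.136, 0.521, -0.036, 1.599, 0.021, 1.021, -0.113], TCP at [0.223, -0.584, 0.231] pointing down, gripper open.
Joint ranges: [-2.91, 2.91], [-0.3, 2.13], [-1.5, 1.42], [0.17, 2.43], [-1.26, 4.41], [0.16, 1.93], [-2.52, 2.52]. Speed limits (rad/s): [1.89, 1.89, 2.39, 2.39, 3.01, 3.01, 3.01].

### API

Orientations are given as [roll, pitch, yaw] about the fixed x, y, z axes, in that order (R = Rz(yaw) Ry(pitch) Rx(roll)).
In Python, from workcell import monitor, optics, job_done gives the robot as it stands.
- The arm moves only by the shell command python3 -m handwheel 'ROWS' [FORCE]. ROWS is JSON, a list of rows, each an object of numbers: "dx", "dy", "dz": the shift along the tool's x, y, z in cm; "wx", "wy", "wz": the turn, a rotation vector about the tool's x, y, z in rad; "claw": the opening in per cent of the stroke, from 0 (shut) to 100 (fully open). A call has 1 to 8 rows; each row shifts and turns the commanded pose from where the row before left it, along the tool's axes as they then stand; what a row does not reach is not made up. A row lasts 1/8 s, in which the tool goes at most 62.5 mm and 10.7 degrees, less where a joint would pass 70% of its speed; a pose out of reach is approached as far as the arm can. A call with a gripper value outside its range is refused whole. The fingers move at their own pace and stop on an object; FORCE is the grip in N (left out, the last holds). Time passes only in rows, so rows that do not move let the fingers close. It gives the time, the measured TCP pose, the force, the opening and the grip force at its end, in the units of the state.
- monitor.observe(): the state, without advancing time (a new reading comes with each control period).
- optics.grab_frame(name): name is "side" or "top"; returns a dict with "frame" (480x640x3 uint8, blue, green, red), "fovy" (degrees; the focal length in pixels is half the picture's height over the tangent of half this angle, whatever the lens; pixels are square), "cx", "cy" (the principal point, pixels), "R" (3x3) and "t" (3): a world point X has camera coordinates R X + t. Camera axes: x right, y down, z forward; pixel columns grow to the right and rows downward; lengths in m; the calibration is good to about 2 mm. A picture is of the moment at which its call begins. There is no depth.
- job_done(): hands the job in; it is judged then, once.
Trained networks look in the newest picture that a camera, given by its name, has taken for a name from the list of things; names that differ only in an ending like _2 or _b are one class to them, and where a whole thing is asked for, a point or a joint stands for the part that bears it (a point fixed in the world has none). Each returns a list of dicts, best first, with "p" (0 to 1); they miss things now and then, are a little off and sometimes report something else, mostly with a low value. They report only what shows in the picture. A call takes as long as a camera call. They do not tell look-alikes from the thing itself.
- optics.masks_of(name, camera): "region" (480x640 bool, what is visible of it) and "rect" ([left, top, width, height] in pixels, round what is visible of it).
The state is a dict: "clock": time; "qpos": joint angles; "qd": joint speeds; "joint_efforts": joint torques, N m; "position": TCP position; "tool_rot": TCP orientation; "force": force on the tool from outside, world axes, zero at the start; "moment": the same for the moment, N m; "grip_width": finger opening in m; "finger_force": force on a finger pad.
Only numpy, scipy, OpenCV 4.12 (cv2) and the standard library are available. Lean on these libraries where they do the work, as an engineer would, in place of code of your own. Each camera call takes 0.05 s, during which the arm holds its last target. There are 200 camera calls.

## Working session

There is one attempt and no reset: what is moved stays moved. The work goes in short steps, Python scripts to look and compute and a shell command to move; the robot and the scene stay as the last step left them, time stands still between calls to the robot, and variables do not carry over. Pictures are saved under pics/ and viewed, at most 10 in all, crops included, and the job is handed in when it is done.

```bash
ls; mkdir -p pics; cat > h.py <<'E'
import numpy as np, cv2
from workcell import monitor, optics
from scipy.spatial.transform import Rotation as Ro
def grab(n):
    f=optics.grab_frame(n); f['f']=240/np.tan(np.radians(f['fovy'])/2); f['R']=np.array(f['R']); f['t']=np.array(f['t']); return f
def ray(f,u,v):
    d=f['R'].T@np.array([(u-f['cx'])/f['f'],(v-f['cy'])/f['f'],1]); return -f['R'].T@f['t'],d
def at(f,u,v,z):
    o,d=ray(f,u,v); return o+d*(z-o[2])/d[2]
def proj(f,X):
    c=f['R']@np.asarray(X,float)+f['t']; return c[:2]/c[2]*f['f']+[f['cx'],f['cy']]
E
python3 - <<'E'
from h import *
s=monitor.observe();print(s)
for n in('side','top'):
    f=grab(n);cv2.imwrite(f'pics/{n}0.png',f['frame']);print(n,f['fovy'],f['cx'],f['cy'],-f['R'].T@f['t'],f['R'].round(3).tolist())
    for o in['balance','dish','weight','trough','scoop','pellet0','bottle','beaker','jar']:
        for m in optics.masks_of(o,n)[:6]:
            r=m['region'];ys,xs=np.nonzero(r);print(o,round(m['p'],2),m['rect'],xs.mean().round(1),ys.mean().round(1))
E
```

```text
pics
{'clock': 0.0, 'qpos': array([ 1.13582409,  0.52204316, -0.03634628,  1.59999875,  0.02126723,
        1.02107178, -0.11281792]), 'qd': array([ 3.53014075e-05, -3.74304402e-04, -1.10106738e-04,  9.69246766e-04,
       -9.21887411e-04,  1.60343314e-03, -1.73995365e-05]), 'joint_efforts': array([ 1.11343181e-04, -9.27122784e+01,  1.98000491e+00, -3.69933164e+01,
        1.79764879e-02,  8.29708704e-03,  5.67030463e-05]), 'position': array([ 0.22280271, -0.58358786,  0.23071068]), 'tool_rot': array([-3.14046519e+00,  1.27492049e-04,  3.64795782e-01]), 'force': array([ 0.13584066, -0.10654621, -0.36144836]), 'moment': array([-0.00703254, -0.03465998, -0.0464776 ]), 'finger_force': 0.0, 'grip_width': 0.08548380081247141}
side 47.41347463751215 323.10761231394946 234.06677968111921 [-0.13958638  0.72897048  1.14914988] [[-0.725, -0.689, -0.02], [-0.491, 0.537, -0.686], [0.483, -0.487, -0.727]]
balance 0.89 [189.2, 262.5, 130.6, 114.2] 257.4 325.0
dish 0.64 [218.6, 272.0, 51.1, 41.8] 241.5 291.0
weight 0.91 [199.1, 246.1, 24.0, 37.2] 208.2 267.2
weight 0.68 [234.6, 279.0, 19.9, 25.3] 2
[... 432 characters left out ...]
057 0.01128174 2.01648963] [[-0.023, -1.0, -0.01], [-0.998, 0.023, -0.059], [0.059, 0.009, -0.998]]
balance 0.85 [212.1, 212.9, 61.9, 90.5] 241.6 262.0
dish 0.68 [219.0, 228.7, 37.2, 36.9] 239.7 247.2
weight 0.7 [213.4, 189.7, 15.0, 19.7] 218.7 198.6
weight 0.51 [469.0, 263.7, 25.9, 21.9] 482.9 273.9
weight 0.47 [236.1, 189.2, 19.2, 18.5] 245.4 198.7
trough 0.78 [396.2, 225.3, 46.5, 78.3] 418.3 263.8
scoop 0.97 [367.6, 177.8, 50.4, 22.6] 384.4 186.6
scoop 0.71 [162.7, 235.7, 25.0, 21.0] 174.2 246.7
scoop 0.64 [327.2, 246.7, 25.6, 46.1] 339.7 261.9
bottle 0.94 [148.9, 296.2, 26.9, 23.9] 161.6 306.2
jar 0.54 [469.9, 264.0, 27.3, 20.9] 483.4 274.2
jar 0.54 [162.4, 236.5, 26.2, 18.6] 173.5 246.9
```

```bash
python3 - <<'E'
import cv2
a=cv2.imread('pics/top0.png')[140:340,130:530];cv2.imwrite('pics/t1.png',cv2.resize(a,(800,400),interpolation=3))
a=cv2.imread('pics/side0.png')[130:460,120:520];cv2.imwrite('pics/s1.png',cv2.resize(a,(720,594),interpolation=3))
E
```

```text
(no output)
```

View pics/t1.png

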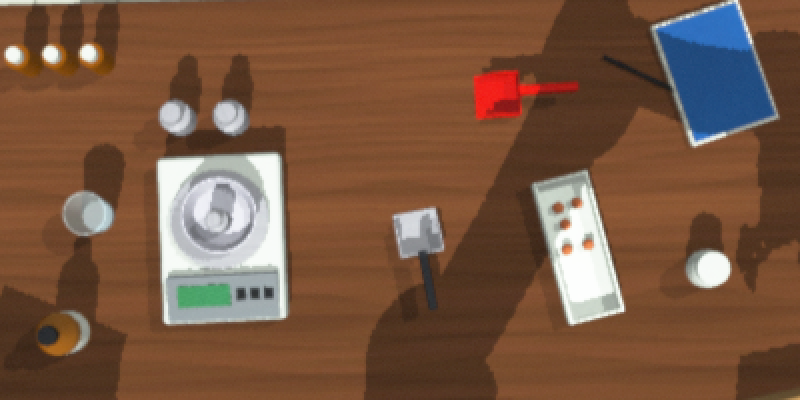

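View pics/s1.png

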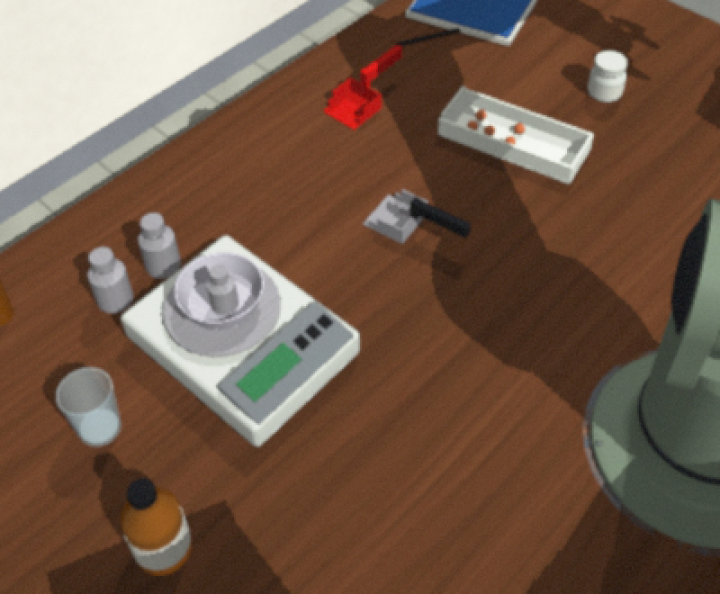

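The views show the scoop (grey) near top px (339,262), the trough with 5 pellets at its far end near (418,264), and the dish with the small weight near (240,247). The red scoop and the two bigger weights are decoys. I'll fit simple silhouettes to the masks in both views.

```bash
cat > fit.py <<'E'
from h import *
from scipy.optimize import minimize
def box(x0,x1,y0,y1,z0,z1): return np.array([[x,y,z] for x in(x0,x1) for y in(y0,y1) for z in(z0,z1)])
def cyl(r0,r1,z0,z1):
    a=np.linspace(0,2*np.pi,40); return np.vstack([np.c_[r*np.cos(a),r*np.sin(a),a*0+z] for r,z in((r0,z0),(r1,z1))])
M={'scoop':[box(-36,36,-36,36,0,2),box(-36,10,-36,-33.5,0,30),box(-36,10,33.5,36,0,30),box(-36,-33.5,-36,36,0,32),box(10,22,-36,-33.5,0,16),box(10,22,33.5,36,0,16),box(-128,-32,-7,7,40,64)],
 'trough':[np.vstack([box(-114,-110,-45,45,0,36),box(107,111,-45,45,0,6),box(117.5,121,-45,45,43,44)])] ,
 'dish':[cyl(48,60,0,34)],'balance':[box(-125,145,-100,100,0,56)],'weight':[cyl(19,19,0,46),cyl(8,8,46,58),cyl(12,12,58,72)]}
def ren(f,parts,p,z):
    c,s=np.cos(p[2]),np.sin(p[2]);im=np.zeros((480,640),np.uint8)
    im=np.zeros((1920,2560),np.uint8)
    for P in parts:
        W=P/1000@np.array([[c,s,0],[-s,c,0],[0,0,1]])+[p[0],p[1],z]
        C=W@f['R'].T+f['t'];q=C[:,:2]/C[:,2:]*f['f']+[f['cx'],f['cy']]
        q=np.round(((q+.5)*4-.5)*16).astype(np.int32)
        cv2.fillConvexPoly(im,cv2.convexHull(q),255,shift=4)
    return im
def fit(name,obs,p0,z):  # obs: list of (frame,mask)
    def cost(p,each=False):
        L=[]
        for f,m in obs:
            r=cv2.resize(ren(f,M[name],p,z),(640,480),interpolation=cv2.INTER_AREA)/255.
            L.append(1-np.minimum(r,m).sum()/np.maximum(r,m).sum())
        return L if each else sum(L)
    best=None
    for k in range(3):
        p0=np.array(p0); S=np.vstack([p0,p0+[.01,0,0],p0+[0,.01,0],p0+[0,0,.1]])
        r=minimize(cost,p0,method='Nelder-Mead',options=dict(initial_simplex=S,xatol=1e-4,fatol=1e-4)); p0=r.x
    return r.x,np.round(cost(r.x,True),3)
def near(name,cam,uv):
    L=[m for m in optics.masks_of(name,cam)]
    L=[(np.hypot(m['rect'][0]+m['rect'][2]/2-uv[0],m['rect'][1]+m['rect'][3]/2-uv[1]),i,m) for i,m in enumerate(L)]
    L=[l for l in L if l[0]<15]
    return min(L)[2]['region'] if L else None
E
python3 - <<'E'
from fit import *
F={n:grab(n) for n in('side','top')}
at_={'scoop':((352,251),(340,270)),'trough':((408,205),(419,264)),'dish':((244,293),(238,247)),'balance':((254,320),(243,258)),'weight':((244,291),(239,249))}
for n,(us,ut) in at_.items():
    z={'dish':.07,'weight':.073}.get(n,0); h={'dish':.02,'weight':.05,'trough':.02,'scoop':.02,'balance':.05}[n]
    g=at(F['top'],*ut,z+h); p0=[g[0],g[1],{'scoop':.17,'trough':.24,'balance':np.pi*0}.get(n,0)]
    obs={c:(F[c],near(n,c,u)) for c,u in(('side',us),('top',ut))}
    obs={c:o for c,o in obs.items() if o[1] is not None}
    for cs in([*obs],)+(tuple([c] for c in obs) if len(obs)>1 else ()):
        x,c=fit(n,[obs[k] for k in cs],p0,z); print(n,cs,x.round(4),c)
for c in F:
    b=F[c]['frame'].astype(int); m=((b[...,2]-b[...,0]>70)&(b[...,2]>140)).astype(np.uint8)
    u,v={'side':(408,205),'top':(419,264)}[c]; w=np.zeros_like(m); w[v-28:v+28,u-48:u+48] = m[v-28:v+28,u-48:u+48] if c=='side' else 0
    if c=='top': w[228:300,400:440]=m[228:300,400:440]
    n,l,st,ce=cv2.connectedComponentsWithStats(w)
    for i in range(1,n):
        if st[i,4]>3: print(c,st[i,4],ce[i].round(1),at(F[c],*ce[i],.0145).round(4))
for o,u in(('bottle',(161,307)),('beaker',(174,247)),('jar',(484,274))): print(o,at(F['top'],*u,.05).round(3))
E
```

```text
scoop ['side', 'top'] [ 0.5439 -0.0213  0.1676] [0.059 0.078]
scoop ['side'] [ 0.5439 -0.0223  0.1651] [0.053]
scoop ['top'] [ 0.5439 -0.0205  0.1698] [0.072]
trough ['side', 'top'] [ 0.5094 -0.2819  0.2357] [0.085 0.071]
trough ['side'] [ 0.5085 -0.2822  0.2469] [0.08]
trough ['top'] [ 0.51   -0.2815  0.2274] [0.069]
dish ['side', 'top'] [0.575  0.2931 0.1846] [0.251 0.147]
dish ['side'] [0.5745 0.2929 0.1167] [0.249]
dish ['top'] [0.5753 0.293  0.1409] [0.146]
balance ['side', 'top'] [0.5311 0.2974 0.0263] [0.263 0.224]
balance ['side'] [0.5349 0.294  0.0231] [0.258]
balance ['top'] [0.5307 0.2983 0.0278] [0.224]
weight ['side'] [ 0.5674  0.2929 -0.0092] [0.074]
side 8 [388.4 193. ] [ 0.5857 -0.2917  0.0145]
side 22 [408.3 201. ] [ 0.5192 -0.3043  0.0145]
side 14 [403.4 207.4] [ 0.513  -0.2723  0.0145]
top 14 [418.6 241.1] [ 0.5874 -0.285   0.0145]
top 18 [435.5 239.9] [ 0.59   -0.3408  0.0145]
top 11 [409.1 243.4] [ 0.5805 -0.2535  0.0145]
top 19 [436.  246.8] [ 0.5672 -0.3416  0.0145]
top 14 [412.7 251.9] [ 0.552  -0.2646  0.0145]
top 21 [424. 262.] [ 0.518  -0.3006  0.0145]
top 18 [413.1 264.3] [ 0.5114 -0.2646  0.0145]
bottle [0.392 0.558 0.05 ]
beaker [0.585 0.514 0.05 ]
jar [ 0.474 -0.487  0.05 ]
```

```bash
cat >> h.py <<'E'
def go(x,y,z,rpy):
    """remaining: shift in current tool axes (cm) and rotvec (tool axes, rad), from measured pose"""
    s=monitor.observe();R=Ro.from_euler('xyz',s['tool_rot']);
    print('t',round(s['clock'],2),'pos',s['position'].round(4),'rpy',s['tool_rot'].round(3),'F',s['force'].round(1),'w',round(s['grip_width'],4),'ff',round(s['finger_force'],1),'q',s['qpos'].round(2))
    d=np.array([x,y,z])-s['position']
    print('shift cm',(R.inv().apply(d)*100).round(2),'in target axes',(Ro.from_euler('xyz',rpy).inv().apply(d)*100).round(2),'rot',(R.inv()*Ro.from_euler('xyz',rpy)).as_rotvec().round(3))
E
r='{"dx":3.96,"dy":-4.35,"claw":60}'; python3 -m handwheel '[{"dx":3.96,"dy":-4.35,"claw":60},{"dx":3.96,"dy":-4.35,"claw":60},{"dx":3.96,"dy":-4.35,"claw":60},{"dx":3.96,"dy":-4.35,"claw":60},{"dx":3.96,"dy":-4.35,"claw":60},{"dx":3.96,"dy":-4.35,"claw":60},{"dx":3.96,"dy":-4.35,"claw":60},{"dx":3.96,"dy":-4.35,"claw":60}]' 60
python3 -c "
from h import *
go(.567,.293,.17,[np.pi,0,.365])"
```

```text
t 1.6 pos [ 0.223  -0.5839  0.2313] rpy [-3.142 -0.     0.365] F [-0.  -0.   0.4] w 0.0853 ff 0.0 q [ 1.14  0.52 -0.04  1.6   0.02  1.02 -0.11]
shift cm [ 63.42 -69.64   6.13] in target axes [ 63.44 -69.63   6.13] rot [-0. -0. -0.]schema error: expected keys dx, dy, dz, wx, wy, wz, claw
```

```bash
python3 -m handwheel '[{"dx":3.96,"dy":-4.35,"dz":0,"wx":0,"wy":0,"wz":0,"claw":60},{"dx":3.96,"dy":-4.35,"dz":0,"wx":0,"wy":0,"wz":0,"claw":60},{"dx":3.96,"dy":-4.35,"dz":0,"wx":0,"wy":0,"wz":0,"claw":60},{"dx":3.96,"dy":-4.35,"dz":0,"wx":0,"wy":0,"wz":0,"claw":60},{"dx":3.96,"dy":-4.35,"dz":0,"wx":0,"wy":0,"wz":0,"claw":60},{"dx":3.96,"dy":-4.35,"dz":0,"wx":0,"wy":0,"wz":0,"claw":60},{"dx":3.96,"dy":-4.35,"dz":0,"wx":0,"wy":0,"wz":0,"claw":60},{"dx":3.96,"dy":-4.35,"dz":0,"wx":0,"wy":0,"wz":0,"claw":60}]' 60
python3 -c "
from h import *
go(.567,.293,.17,[np.pi,0,.365])"
```

```text
clock: 2.6
position: [0.3953, -0.144, 0.2316]
tool_rot: [3.141, -0.001, 0.365]
force: [1.4, -1.0, 0.5]
grip_width: 0.0514
finger_force: 0.0
t 2.6 pos [ 0.3953 -0.144   0.2316] rpy [ 3.141e+00 -1.000e-03  3.650e-01] F [ 1.4 -1.   0.5] w 0.0514 ff 0.0 q [ 0.43  0.2  -0.25  2.1   0.07  0.85 -1.07]
shift cm [ 31.62 -34.72   6.16] in target axes [ 31.64 -34.7    6.16] rot [ 0.001 -0.001 -0.   ]
```

```bash
python3 -m handwheel '[{"dx":3.95,"dy":-4.34,"dz":0,"wx":0,"wy":0,"wz":0,"claw":60},{"dx":3.95,"dy":-4.34,"dz":0,"wx":0,"wy":0,"wz":0,"claw":60},{"dx":3.95,"dy":-4.34,"dz":0,"wx":0,"wy":0,"wz":0,"claw":60},{"dx":3.95,"dy":-4.34,"dz":0,"wx":0,"wy":0,"wz":0,"claw":60},{"dx":3.95,"dy":-4.34,"dz":0,"wx":0,"wy":0,"wz":0,"claw":60},{"dx":3.95,"dy":-4.34,"dz":1.5,"wx":0,"wy":0,"wz":0,"claw":60},{"dx":3.95,"dy":-4.34,"dz":1.5,"wx":0,"wy":0,"wz":0,"claw":60},{"dx":3.95,"dy":-4.34,"dz":2,"wx":0,"wy":0,"wz":0,"claw":60}]' 60
python3 -m handwheel '[{"dx":0,"dy":0,"dz":1,"wx":0,"wy":0,"wz":0,"claw":60}]'
python3 -c "
from h import *
go(.567,.293,.119,[np.pi,0,.365])
for n in('side','top'):
    f=grab(n);cv2.imwrite(f'pics/{n}2.png',f['frame']);u,v=np.int32(proj(f,[.567,.293,.14]));print(u,v)
    c=cv2.resize(f['frame'][v-50:v+50,u-50:u+50],(400,400),interpolation=2);globals()[n]=c
cv2.imwrite('pics/w.png',np.hstack([side,top]))
"
```

```text
clock: 3.6
position: [0.567, 0.2931, 0.181]
tool_rot: [3.141, -0.001, 0.364]
force: [0.6, 0.3, 1.2]
grip_width: 0.0515
finger_force: 0.0
clock: 3.72
position: [0.5654, 0.2958, 0.1695]
tool_rot: [-3.139, 0.001, 0.369]
force: [-0.3, -0.8, 0.4]
grip_width: 0.0512
finger_force: 0.0
t 3.73 pos [0.5654 0.2958 0.1695] rpy [-3.139e+00  1.000e-03  3.690e-01] F [-0.3 -0.8  0.4] w 0.0512 ff 0.0 q [-0.33  0.63 -0.37  1.61  0.26  0.95 -1.99]
shift cm [0.06 0.33 5.05] in target axes [0.05 0.32 5.05] rot [-0.002  0.001  0.004]
241 281
237 249
```

View pics/w.png

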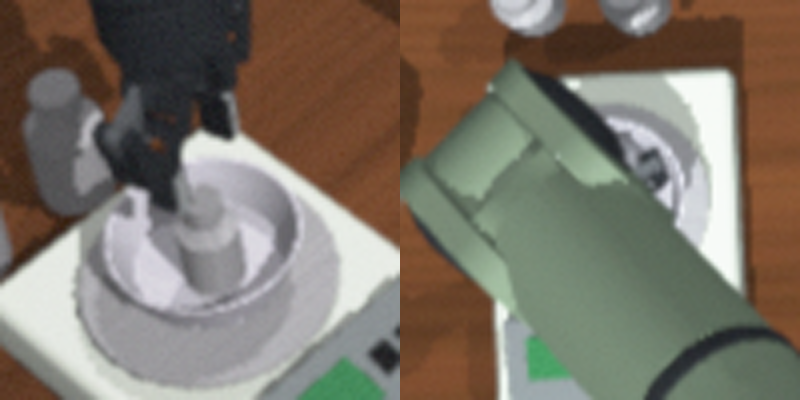

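Side view: the gripper is centred over the small weight, whose knob is at px (242,282), matching the estimate. I'll descend and grip.

```bash
python3 -m handwheel '[{"dx":0,"dy":0,"dz":1.3,"wx":0,"wy":0,"wz":0,"claw":60},{"dx":0,"dy":0,"dz":1.3,"wx":0,"wy":0,"wz":0,"claw":60},{"dx":0,"dy":0,"dz":1.3,"wx":0,"wy":0,"wz":0,"claw":60},{"dx":0,"dy":0,"dz":1.2,"wx":0,"wy":0,"wz":0,"claw":60},{"dx":0,"dy":0,"dz":0,"wx":0,"wy":0,"wz":0,"claw":60},{"dx":0,"dy":0,"dz":0,"wx":0,"wy":0,"wz":0,"claw":10},{"dx":0,"dy":0,"dz":0,"wx":0,"wy":0,"wz":0,"claw":10},{"dx":0,"dy":0,"dz":0,"wx":0,"wy":0,"wz":0,"claw":10}]' 60
python3 -m handwheel '[{"dx":0,"dy":0,"dz":0,"wx":0,"wy":0,"wz":0,"claw":10},{"dx":0,"dy":0,"dz":0,"wx":0,"wy":0,"wz":0,"claw":10}]'
```

```text
clock: 4.82
position: [0.5666, 0.2927, 0.1217]
tool_rot: [-3.14, -0.003, 0.365]
force: [-2.1, 3.2, 8.6]
grip_width: 0.0216
finger_force: 64.5
clock: 5.08
position: [0.5665, 0.2927, 0.1217]
tool_rot: [-3.14, -0.003, 0.365]
force: [-1.6, 2.7, 8.8]
grip_width: 0.0218
finger_force: 64.5
```

```bash
python3 -m handwheel '[{"dx":0,"dy":0,"dz":-0.5,"wx":0,"wy":0,"wz":0,"claw":10},{"dx":0,"dy":0,"dz":-0.8,"wx":0,"wy":0,"wz":0,"claw":10},{"dx":0,"dy":0,"dz":-1,"wx":0,"wy":0,"wz":0,"claw":10},{"dx":0,"dy":0,"dz":0,"wx":0,"wy":0,"wz":0,"claw":10}]' 60
python3 -c "
from h import *
go(.567,.293,.119,[np.pi,0,.365])
f=grab('side');c=cv2.resize(f['frame'][221:341,181:301],(600,600),interpolation=2);cv2.imwrite('pics/w3.png',c)
"
```

```text
clock: 5.58
position: [0.5666, 0.2914, 0.1443]
tool_rot: [-3.141, -0.001, 0.365]
force: [0.0, -0.0, -4.9]
grip_width: 0.0218
finger_force: 64.0
t 5.58 pos [0.5666 0.2914 0.1443] rpy [-3.141e+00 -1.000e-03  3.650e-01] F [ 0.  -0.  -4.9] w 0.0218 ff 64.0 q [-0.33  0.66 -0.36  1.63  0.28  0.9  -2.  ]
shift cm [ 0.09 -0.13  2.53] in target axes [ 0.09 -0.13  2.53] rot [-0.    -0.001 -0.   ]
```

View pics/w3.png

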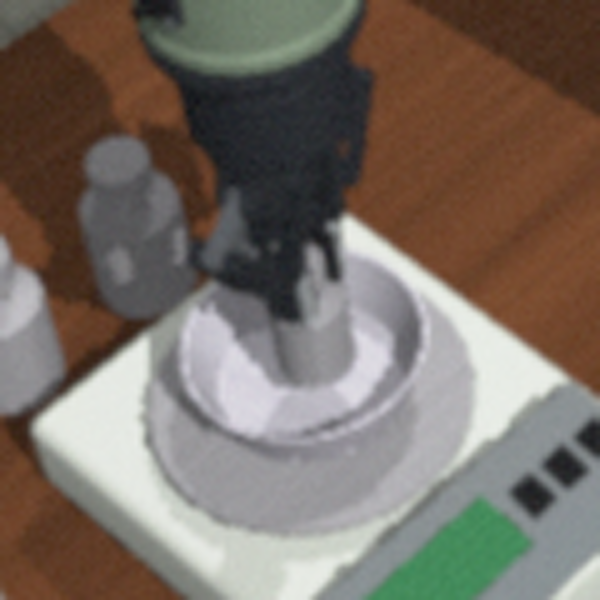

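Weight is hanging free (4.9 N), vertical. Next I set it down at about (0.68, 0.08).

```bash
python3 -m handwheel '[{"dx":0,"dy":0,"dz":-2.8,"wx":0,"wy":0,"wz":0,"claw":10},{"dx":0,"dy":0,"dz":-2.8,"wx":0,"wy":0,"wz":0,"claw":10},{"dx":0.3,"dy":2.4,"dz":0,"wx":0,"wy":0,"wz":0,"claw":10},{"dx":0.5,"dy":4,"dz":0,"wx":0,"wy":0,"wz":0,"claw":10},{"dx":0.6,"dy":5,"dz":0,"wx":0,"wy":0,"wz":0,"claw":10},{"dx":0.7,"dy":5.2,"dz":0,"wx":0,"wy":0,"wz":0,"claw":10},{"dx":0.5,"dy":4.2,"dz":2,"wx":0,"wy":0,"wz":0,"claw":10},{"dx":0.4,"dy":2.9,"dz":3,"wx":0,"wy":0,"wz":0,"claw":10}]' 60
python3 -m handwheel '[{"dx":0,"dy":0,"dz":3.5,"wx":0,"wy":0,"wz":0,"claw":10},{"dx":0,"dy":0,"dz":3,"wx":0,"wy":0,"wz":0,"claw":10},{"dx":0,"dy":0,"dz":2,"wx":0,"wy":0,"wz":0,"claw":10},{"dx":0,"dy":0,"dz":0,"wx":0,"wy":0,"wz":0,"claw":10}]'
python3 -c "
from h import *
go(.68,.08,.0497,[np.pi,0,.365])"
```

```text
clock: 6.62
position: [0.6798, 0.0782, 0.149]
tool_rot: [3.141, -0.001, 0.363]
force: [0.1, 0.4, -5.5]
grip_width: 0.0216
finger_force: 64.8
clock: 7.12
position: [0.6779, 0.0806, 0.063]
tool_rot: [-3.141, 0.002, 0.365]
force: [-1.0, -0.4, -4.4]
grip_width: 0.0217
finger_force: 64.9
t 7.12 pos [0.6779 0.0806 0.063 ] rpy [-3.141e+00  2.000e-03  3.650e-01] F [-1.  -0.4 -4.4] w 0.0217 ff 64.9 q [-0.01  0.82 -0.31  1.53  0.3   0.84 -1.64]
shift cm [0.18 0.13 1.33] in target axes [0.17 0.13 1.33] rot [-0.001  0.002 -0.   ]
```

```bash
python3 -m handwheel '[{"dx":0,"dy":0,"dz":0.8,"wx":0,"wy":0,"wz":0,"claw":10},{"dx":0,"dy":0,"dz":0.4,"wx":0,"wy":0,"wz":0,"claw":10},{"dx":0,"dy":0,"dz":0.2,"wx":0,"wy":0,"wz":0,"claw":10},{"dx":0,"dy":0,"dz":0,"wx":0,"wy":0,"wz":0,"claw":10}]'
python3 -c "
from h import *
go(.68,.08,.0497,[np.pi,0,.365])"
```

```text
clock: 7.62
position: [0.6788, 0.0807, 0.0505]
tool_rot: [3.142, -0.0, 0.365]
force: [-0.2, -0.4, -4.8]
grip_width: 0.022
finger_force: 64.9
t 7.62 pos [0.6788 0.0807 0.0505] rpy [ 3.142 -0.     0.365] F [-0.2 -0.4 -4.8] w 0.022 ff 64.9 q [-0.02  0.84 -0.3   1.54  0.31  0.81 -1.65]
shift cm [0.09 0.1  0.08] in target axes [0.09 0.1  0.08] rot [ 0. -0. -0.]
```

```bash
python3 -m handwheel '[{"dx":0,"dy":0,"dz":0.15,"wx":0,"wy":0,"wz":0,"claw":10},{"dx":0,"dy":0,"dz":0.1,"wx":0,"wy":0,"wz":0,"claw":10},{"dx":0,"dy":0,"dz":0,"wx":0,"wy":0,"wz":0,"claw":60},{"dx":0,"dy":0,"dz":0,"wx":0,"wy":0,"wz":0,"claw":60},{"dx":0,"dy":0,"dz":-2,"wx":0,"wy":0,"wz":0,"claw":60},{"dx":0,"dy":0,"dz":-4,"wx":0,"wy":0,"wz":0,"claw":60},{"dx":0,"dy":0,"dz":-5,"wx":0,"wy":0,"wz":0,"claw":60},{"dx":0,"dy":0,"dz":-2,"wx":0,"wy":0,"wz":0,"claw":60}]'
python3 -c "
from h import *
c,s=np.cos(.1676),np.sin(.1676); g=np.array([.5439-.08*c,-.0213-.08*s,.057]); R=[np.pi,-.26,.1676]
z=Ro.from_euler('xyz',R).apply([0,0,1]); t=g+.019*z; print(g,t,z)
go(*(t-.09*z),R)"
```

```text
clock: 8.62
position: [0.6799, 0.0809, 0.1824]
tool_rot: [3.141, -0.005, 0.365]
force: [0.3, 0.0, 0.1]
grip_width: 0.0512
finger_force: 0.0
[ 0.46502096 -0.03464532  0.057     ] [ 0.46983705 -0.0338305   0.03863859] [ 0.25347833  0.04288527 -0.96638998]
t 8.62 pos [0.6799 0.0809 0.1824] rpy [ 3.141 -0.005  0.365] F [0.3 0.  0.1] w 0.0512 ff 0.0 q [ 0.01  0.68 -0.34  1.46  0.25  1.03 -1.6 ]
shift cm [-26.01   2.77   5.56] in target axes [-25.56   7.81  -0.92] rot [-0.025  0.254  0.196]
```

```bash
python3 -m handwheel '[{"dx":-4.4,"dy":0.5,"dz":0,"wx":0,"wy":0,"wz":0,"claw":60},{"dx":-5.2,"dy":0.55,"dz":0,"wx":0,"wy":0,"wz":0,"claw":60},{"dx":-5.2,"dy":0.55,"dz":0.8,"wx":0,"wy":0,"wz":0,"claw":60},{"dx":-5.2,"dy":0.55,"dz":1.2,"wx":0,"wy":0,"wz":0,"claw":60},{"dx":-4,"dy":0.45,"dz":1.8,"wx":0,"wy":0,"wz":0,"claw":60},{"dx":-2,"dy":0.2,"dz":1.8,"wx":0,"wy":0,"wz":0,"claw":60},{"dx":0,"dy":0,"dz":0,"wx":-0.012,"wy":0.127,"wz":0.098,"claw":60},{"dx":0,"dy":0,"dz":0,"wx":-0.013,"wy":0.127,"wz":0.098,"claw":60}]'
python3 -m handwheel '[{"dx":0,"dy":0,"dz":0,"wx":0,"wy":0,"wz":0,"claw":60}]'
python3 -c "
from h import *
R=[np.pi,-.26,.1676]
go(.4698,-.0338,.0386,R)
f=grab('top');cv2.imwrite('pics/t4.png',f['frame']);f=grab('side');cv2.imwrite('pics/s4.png',f['frame'])
from fit import *
m=near('weight','side',proj(f,[.68,.08,.036]));print(fit('weight',[(f,m)],[.68,.08,0],0) if m is not None else m)
cv2.imwrite('pics/s4c.png',cv2.resize(f['frame'][140:300,190:430],(720,480),interpolation=2))"
```

```text
clock: 9.62
position: [0.446, -0.0386, 0.1225]
tool_rot: [-3.141, -0.26, 0.163]
force: [1.6, 1.0, -0.8]
grip_width: 0.0512
finger_force: 0.0
clock: 9.75
position: [0.4444, -0.0387, 0.1222]
tool_rot: [3.141, -0.255, 0.167]
force: [0.6, -1.6, 0.7]
grip_width: 0.0507
finger_force: 0.0
t 9.75 pos [ 0.4444 -0.0387  0.1222] rpy [ 3.141 -0.255  0.167] F [ 0.6 -1.6  0.7] w 0.0507 ff 0.0 q [ 0.2   0.35 -0.27  2.34  0.28  0.22 -1.7 ]
shift cm [ 0.4  -0.07  8.74] in target axes [ 0.35 -0.06  8.74] rot [ 0.001  0.005 -0.001]
(array([0.67880586, 0.08041709, 0.06466368]), array([0.181]))
```

View pics/s4c.png

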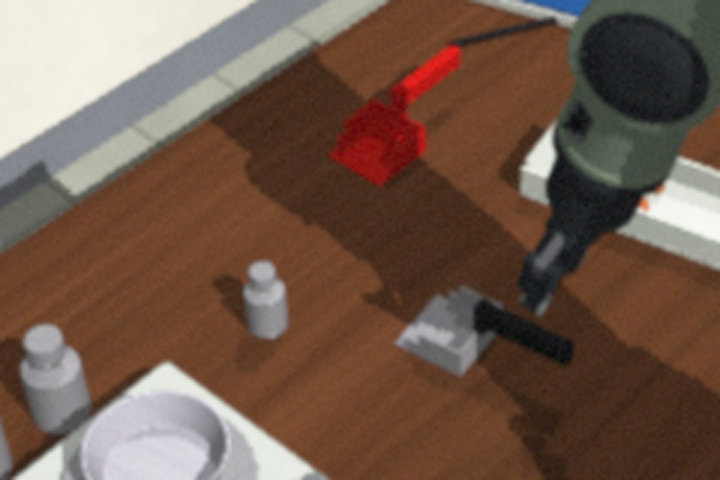

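Weight stands upright at (0.679, 0.080). Joints q4 and q6 are close to their limits at this tilt, so I'll grip with the tool vertical.

```bash
python3 -m handwheel '[{"dx":0,"dy":0,"dz":0,"wx":0,"wy":-0.128,"wz":0,"claw":60},{"dx":0,"dy":0,"dz":0,"wx":0,"wy":-0.127,"wz":0,"claw":60},{"dx":2.1,"dy":0,"dz":1.5,"wx":0,"wy":0,"wz":0,"claw":60},{"dx":0,"dy":0,"dz":1.5,"wx":0,"wy":0,"wz":0,"claw":60},{"dx":0,"dy":0,"dz":0,"wx":0,"wy":0,"wz":0,"claw":60}]'
python3 -c "
from h import *
go(.465,-.0346,.038,[np.pi,0,.1676])"
```

```text
clock: 10.52
position: [0.4655, -0.0347, 0.0908]
tool_rot: [-3.141, 0.003, 0.168]
force: [-0.8, -0.5, -0.1]
grip_width: 0.0516
finger_force: 0.0
t 10.53 pos [ 0.4655 -0.0347  0.0908] rpy [-3.141e+00  3.000e-03  1.680e-01] F [-0.8 -0.5 -0.1] w 0.0516 ff 0.0 q [ 0.17  0.51 -0.29  2.11  0.26  0.56 -1.71]
shift cm [-0.03 -0.01  5.28] in target axes [-0.05 -0.02  5.28] rot [-0.001  0.003  0.001]
```

```bash
python3 -m handwheel '[{"dx":0,"dy":0,"dz":1.6,"wx":0,"wy":0,"wz":0,"claw":55},{"dx":0,"dy":0,"dz":1.6,"wx":0,"wy":0,"wz":0,"claw":50},{"dx":0,"dy":0,"dz":1.3,"wx":0,"wy":0,"wz":0,"claw":40},{"dx":0,"dy":0,"dz":0.5,"wx":0,"wy":0,"wz":0,"claw":30},{"dx":0,"dy":0,"dz":0,"wx":0,"wy":0,"wz":0,"claw":20},{"dx":0,"dy":0,"dz":0,"wx":0,"wy":0,"wz":0,"claw":5},{"dx":0,"dy":0,"dz":0,"wx":0,"wy":0,"wz":0,"claw":0},{"dx":0,"dy":0,"dz":0,"wx":0,"wy":0,"wz":0,"claw":0}]' 110
python3 -c "
from h import *
go(.465,-.0346,.038,[np.pi,0,.1676])"
```

```text
clock: 11.52
position: [0.4665, -0.0348, 0.0422]
tool_rot: [3.142, -0.0, 0.168]
force: [-2.7, -0.2, 7.2]
grip_width: 0.0118
finger_force: 107.8
t 11.53 pos [ 0.4665 -0.0348  0.0422] rpy [ 3.142 -0.     0.168] F [-2.7 -0.2  7.2] w 0.0118 ff 107.8 q [ 0.13  0.61 -0.24  2.13  0.32  0.44 -1.76]
shift cm [-0.15 -0.05  0.42] in target axes [-0.15 -0.05  0.42] rot [ 0. -0.  0.]
```

```bash
python3 -m handwheel '[{"dx":0,"dy":0,"dz":-2,"wx":0,"wy":0,"wz":0,"claw":0},{"dx":0,"dy":0,"dz":-3,"wx":0,"wy":0,"wz":0,"claw":0},{"dx":0,"dy":0,"dz":-3,"wx":0,"wy":0,"wz":0,"claw":0},{"dx":0,"dy":0,"dz":0,"wx":0,"wy":0,"wz":0,"claw":0}]' 110
python3 -c "
from h import *
go(.3728,-.3147,.125,[np.pi,0,.236])
from fit import *
s=monitor.observe();p=s['position'];z=p[2]-.0422
c,sn=np.cos(.168),np.sin(.168)
g=[p[0]+.0785*c,p[1]+.0785*sn,.168]
for n in('side',):
    f=grab(n); m=near('scoop',n,proj(f,[p[0]+.05,p[1],z+.02]))
    for zz in(z-.004,z,z+.004): print(g,fit('scoop',[(f,m)],g,zz))
"
```

```text
clock: 12.02
position: [0.4676, -0.035, 0.1236]
tool_rot: [3.141, -0.003, 0.167]
force: [-0.1, 0.7, -1.8]
grip_width: 0.0118
finger_force: 107.5
t 12.03 pos [ 0.4676 -0.035   0.1236] rpy [ 3.141e+00 -3.000e-03  1.670e-01] F [-0.1  0.7 -1.8] w 0.0118 ff 107.5 q [ 0.2   0.46 -0.32  2.09  0.24  0.63 -1.68]
shift cm [-14.    26.01  -0.17] in target axes [-15.76  24.98  -0.14] rot [ 0.001 -0.003 -0.069]
[np.float64(0.5449697624639434), np.float64(-0.021842008969944544), 0.168] (array([ 0.54635792, -0.02580184,  0.15557736]), array([0.238]))
[np.float64(0.5449697624639434), np.float64(-0.021842008969944544), 0.168] (array([ 0.5436217 , -0.02284272,  0.15196713]), array([0.241]))
[np.float64(0.5449697624639434), np.float64(-0.021842008969944544), 0.168] (array([ 0.54164961, -0.02046014,  0.14589958]), array([0.244]))
```

```bash
python3 -m handwheel '[{"dx":-1.5,"dy":2.8,"dz":0,"wx":0,"wy":0,"wz":0,"claw":0},{"dx":-2.5,"dy":4.6,"dz":0,"wx":0,"wy":0,"wz":0,"claw":0},{"dx":-2.8,"dy":5.2,"dz":0,"wx":0,"wy":0,"wz":0,"claw":0},{"dx":-2.8,"dy":5.2,"dz":0,"wx":0,"wy":0,"wz":0,"claw":0},{"dx":-2.5,"dy":4.6,"dz":0,"wx":0,"wy":0,"wz":0,"claw":0},{"dx":-1.9,"dy":3.6,"dz":0,"wx":0,"wy":0,"wz":-0.035,"claw":0},{"dx":0,"dy":0,"dz":0,"wx":0,"wy":0,"wz":-0.034,"claw":0},{"dx":0,"dy":0,"dz":0,"wx":0,"wy":0,"wz":0,"claw":0}]'
python3 -c "
from h import *
go(.3728,-.3147,.0492,[np.pi,0,.236])
f=grab('side');cv2.imwrite('pics/s5.png',cv2.resize(f['frame'][120:280,330:530],(750,600),interpolation=2))
f=grab('top');cv2.imwrite('pics/t5.png',f['frame'])
b=f['frame'].astype(int); m=((b[...,2]-b[...,0]>70)&(b[...,2]>140)).astype(np.uint8);m[:228]=0;m[285:]=0;m[:,:398]=0;m[:,440:]=0
n,l,st,ce=cv2.connectedComponentsWithStats(m)
c,s=np.cos(.236),np.sin(.236)
for i in range(1,n):
    X=at(f,*ce[i],.0145)-[.5094,-.2819,0];print(st[i,4],ce[i].round(1),(X[0]*c+X[1]*s).round(3),(-X[0]*s+X[1]*c).round(3))
"
```

```text
clock: 13.12
position: [0.3717, -0.3137, 0.121]
tool_rot: [-3.14, 0.001, 0.237]
force: [-0.3, -0.7, -0.3]
grip_width: 0.0118
finger_force: 107.6
t 13.12 pos [ 0.3717 -0.3137  0.121 ] rpy [-3.14e+00  1.00e-03  2.37e-01] F [-0.3 -0.7 -0.3] w 0.0118 ff 107.6 q [ 0.82  0.48 -0.31  2.04  0.24  0.65 -0.98]
shift cm [0.09 0.13 7.18] in target axes [0.09 0.12 7.18] rot [-0.002  0.001  0.001]
21 [418. 241.] 0.076 -0.019
18 [408.8 243.5] 0.076 0.012
21 [412.2 252.1] 0.045 0.009
13 [424.4 261.4] 0.006 -0.022
16 [413.  264.5] 0.005 0.017
```

View pics/s5.png

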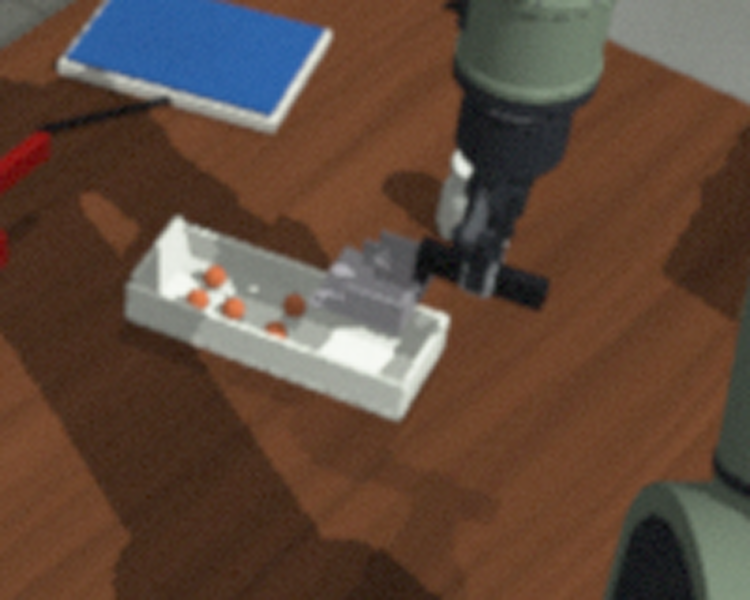

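Scoop hangs level over the trough's free end, well aligned, with the pellets ahead of it. Lowering.

```bash
python3 -m handwheel '[{"dx":0.05,"dy":0.06,"dz":2,"wx":0,"wy":0,"wz":0,"claw":0},{"dx":0.05,"dy":0.06,"dz":2,"wx":0,"wy":0,"wz":0,"claw":0},{"dx":0,"dy":0,"dz":1.6,"wx":0,"wy":0,"wz":0,"claw":0},{"dx":0,"dy":0,"dz":0.8,"wx":0,"wy":0,"wz":0,"claw":0},{"dx":0,"dy":0,"dz":0.2,"wx":0,"wy":0,"wz":0,"claw":0},{"dx":0,"dy":0,"dz":0,"wx":0,"wy":0,"wz":0,"claw":0}]'
python3 -m handwheel '[{"dx":0,"dy":0,"dz":0.2,"wx":0,"wy":0,"wz":0,"claw":0},{"dx":0,"dy":0,"dz":0,"wx":0,"wy":0,"wz":0,"claw":0}]'
python3 -c "
from h import *
go(.3728,-.3147,.0482,[np.pi,0,.236])"
```

```text
clock: 13.98
position: [0.3733, -0.3155, 0.0561]
tool_rot: [3.141, -0.0, 0.237]
force: [-0.1, -0.1, -0.9]
grip_width: 0.0116
finger_force: 107.7
clock: 14.22
position: [0.3731, -0.3155, 0.054]
tool_rot: [3.141, 0.0, 0.236]
force: [-0.4, 0.5, -1.3]
grip_width: 0.0117
finger_force: 107.7
t 14.22 pos [ 0.3731 -0.3155  0.054 ] rpy [3.141 0.    0.236] F [-0.4  0.5 -1.3] w 0.0117 ff 107.7 q [ 0.77  0.6  -0.26  2.07  0.3   0.5  -1.04]
shift cm [-0.01 -0.09  0.58] in target axes [-0.01 -0.09  0.58] rot [0. 0. 0.]
```

```bash
python3 -m handwheel '[{"dx":0,"dy":-0.08,"dz":0.3,"wx":0,"wy":-0.02,"wz":0,"claw":0},{"dx":0,"dy":0,"dz":0,"wx":0,"wy":0,"wz":0,"claw":0}]'
python3 -m handwheel '[{"dx":0,"dy":0,"dz":0.1,"wx":0,"wy":0,"wz":0,"claw":0},{"dx":0,"dy":0,"dz":0,"wx":0,"wy":0,"wz":0,"claw":0}]'
python3 -m handwheel '[{"dx":0,"dy":0,"dz":0.1,"wx":0,"wy":0,"wz":0,"claw":0},{"dx":0,"dy":0,"dz":0,"wx":0,"wy":0,"wz":0,"claw":0}]'
python3 -c "
from h import *
go(.3728,-.3147,.0482,[np.pi,0,.236])"
```

```text
clock: 14.48
position: [0.3733, -0.3144, 0.0507]
tool_rot: [-3.142, 0.021, 0.237]
force: [0.1, 0.8, -0.7]
grip_width: 0.0113
finger_force: 107.8
clock: 14.72
position: [0.373, -0.3146, 0.0498]
tool_rot: [-3.142, 0.02, 0.237]
force: [-0.5, 1.1, 3.3]
grip_width: 0.0119
finger_force: 108.1
clock: 14.98
position: [0.3728, -0.3148, 0.0489]
tool_rot: [3.141, 0.02, 0.236]
force: [-2.2, 0.9, 6.9]
grip_width: 0.0114
finger_force: 108.9
t 14.97 pos [ 0.3728 -0.3148  0.0489] rpy [3.141 0.02  0.236] F [-2.2  0.9  6.9] w 0.0114 ff 108.9 q [ 0.75  0.62 -0.24  2.07  0.32  0.51 -1.06]
shift cm [ 0.   -0.01  0.07] in target axes [ 0.   -0.01  0.07] rot [0.   0.02 0.  ]
```

```bash
python3 -m handwheel '[{"dx":1,"dy":0,"dz":-0.02,"wx":0,"wy":0,"wz":0,"claw":0},{"dx":1.2,"dy":0,"dz":-0.024,"wx":0,"wy":0,"wz":0,"claw":0},{"dx":1.2,"dy":0,"dz":-0.024,"wx":0,"wy":0,"wz":0,"claw":0},{"dx":1.2,"dy":0,"dz":-0.024,"wx":0,"wy":0,"wz":0,"claw":0},{"dx":1.2,"dy":0,"dz":-0.024,"wx":0,"wy":0,"wz":0,"claw":0},{"dx":1.2,"dy":0,"dz":-0.024,"wx":0,"wy":0,"wz":0,"claw":0},{"dx":1,"dy":0,"dz":-0.02,"wx":0,"wy":0,"wz":0,"claw":0},{"dx":0.8,"dy":0,"dz":-0.016,"wx":0,"wy":0,"wz":0,"claw":0}]'
python3 -c "
from h import *
c,s=np.cos(.236),np.sin(.236); x=-.0105
go(.5094+x*c,-.2819+x*s,.0489,[np.pi,0.02,.236])"
```

```text
clock: 15.98
position: [0.4588, -0.2943, 0.049]
tool_rot: [3.141, 0.02, 0.236]
force: [-2.4, -1.2, 8.2]
grip_width: 0.0115
finger_force: 108.9
t 15.97 pos [ 0.4588 -0.2943  0.049 ] rpy [3.141 0.02  0.236] F [-2.4 -1.2  8.2] w 0.0115 ff 108.9 q [ 0.63  0.67 -0.24  1.92  0.29  0.6  -1.14]
shift cm [ 4.16 -0.02 -0.07] in target axes [ 4.16 -0.02 -0.07] rot [0. 0. 0.]
```

```bash
python3 -m handwheel '[{"dx":0.7,"dy":0,"dz":-0.014,"wx":0,"wy":0,"wz":0,"claw":0},{"dx":0.7,"dy":0,"dz":-0.014,"wx":0,"wy":0,"wz":0,"claw":0},{"dx":0.6,"dy":0,"dz":-0.012,"wx":0,"wy":0,"wz":0,"claw":0},{"dx":0.6,"dy":0,"dz":-0.012,"wx":0,"wy":0,"wz":0,"claw":0},{"dx":0.5,"dy":0,"dz":-0.01,"wx":0,"wy":0,"wz":0,"claw":0},{"dx":0.4,"dy":0,"dz":-0.008,"wx":0,"wy":0,"wz":0,"claw":0},{"dx":0.3,"dy":0,"dz":-0.006,"wx":0,"wy":0,"wz":0,"claw":0},{"dx":0.1,"dy":0,"dz":0,"wx":0,"wy":0,"wz":0,"claw":0}]'
python3 -c "
from h import *
c,s=np.cos(.236),np.sin(.236); x=-.0105
go(.5094+x*c,-.2819+x*s,.0489,[np.pi,0.02,.236])
f=grab('side');a=cv2.resize(f['frame'][150:250,340:460],(480,400),interpolation=2)
f=grab('top');b=cv2.resize(f['frame'][210:310,380:460],(320,400),interpolation=2)
cv2.imwrite('pics/s6.png',np.hstack([a,b]))"
```

```text
clock: 16.98
position: [0.4964, -0.2852, 0.049]
tool_rot: [3.141, 0.02, 0.236]
force: [-3.0, -2.3, 7.7]
grip_width: 0.0118
finger_force: 108.9
t 16.98 pos [ 0.4964 -0.2852  0.049 ] rpy [3.141 0.02  0.236] F [-3.  -2.3  7.7] w 0.0118 ff 108.9 q [ 0.58  0.7  -0.24  1.84  0.28  0.64 -1.17]
shift cm [ 0.29 -0.02  0.01] in target axes [ 0.29 -0.02  0.01] rot [0. 0. 0.]
```

View pics/s6.png

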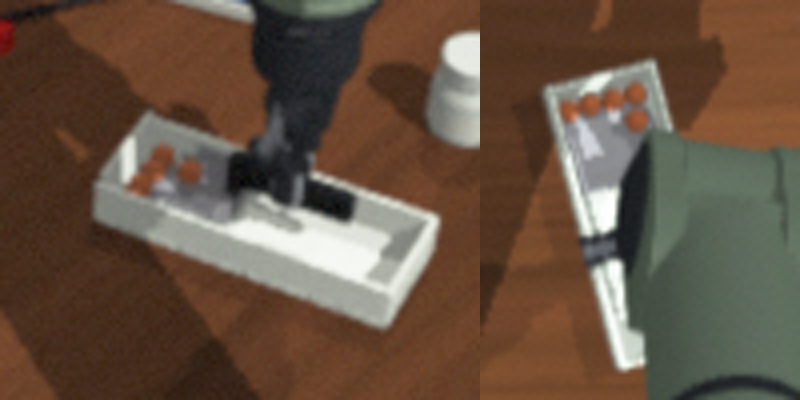

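Four pellets are lined up at the far wall with one just behind, at top crop row ~100. The lip is at about 101 mm, so I'll push a few mm further to the wall.

```bash
python3 -m handwheel '[{"dx":0.2,"dy":0,"dz":0,"wx":0,"wy":0,"wz":0,"claw":0},{"dx":0.2,"dy":0,"dz":-0.005,"wx":0,"wy":0,"wz":0,"claw":0},{"dx":0,"dy":0,"dz":0,"wx":0,"wy":0,"wz":0,"claw":0}]'
python3 -m handwheel '[{"dx":0.15,"dy":0,"dz":0,"wx":0,"wy":0,"wz":0,"claw":0},{"dx":0.15,"dy":0,"dz":-0.005,"wx":0,"wy":0,"wz":0,"claw":0},{"dx":0,"dy":0,"dz":0,"wx":0,"wy":0,"wz":0,"claw":0}]'
python3 -c "
from h import *
c,s=np.cos(.236),np.sin(.236); x=-.0105
go(.5094+x*c,-.2819+x*s,.0489,[np.pi,0.02,.236])
f=grab('top');cv2.imwrite('pics/t7.png',f['frame'])
b=f['frame'].astype(int); m=((b[...,2]-b[...,0]>70)&(b[...,2]>140)).astype(np.uint8);m[:220]=0;m[285:]=0;m[:,:390]=0;m[:,440:]=0
n,l,st,ce=cv2.connectedComponentsWithStats(m)
for i in range(1,n):
    X=at(f,*ce[i],.0165)-[.5094,-.2819,0];print(st[i],ce[i].round(1),(X[0]*c+X[1]*s).round(3),(-X[0]*s+X[1]*c).round(3))
"
```

```text
clock: 17.45
position: [0.5005, -0.2843, 0.049]
tool_rot: [3.141, 0.02, 0.236]
force: [-1.1, -1.4, 5.6]
grip_width: 0.0117
finger_force: 108.9
clock: 17.82
position: [0.5022, -0.284, 0.0489]
tool_rot: [3.141, 0.022, 0.236]
force: [-8.6, -0.8, 10.8]
grip_width: 0.0116
finger_force: 109.5
t 17.82 pos [ 0.5022 -0.284   0.0489] rpy [3.141 0.022 0.236] F [-8.6 -0.8 10.8] w 0.0116 ff 109.5 q [ 0.57  0.71 -0.24  1.83  0.28  0.65 -1.18]
shift cm [-0.3  -0.03  0.01] in target axes [-0.3  -0.03  0.01] rot [ 0.     0.002 -0.   ]
[418 231   4   4  11] [419.4 232.5] 0.102 -0.031
[407 233   9   5  29] [411.3 234.8] 0.101 -0.003
[401 235   4   5  13] [402.5 237.2] 0.101 0.027
[417 237   4   4  10] [418.7 238.3] 0.084 -0.024
[438 239   2   2   3] [438.7 239.3] 0.064 -0.086
[436 240   1   1   1] [436. 240.] 0.064 -0.077
```

```bash
python3 -m handwheel '[{"dx":-0.2,"dy":0,"dz":0,"wx":0,"wy":0.04,"wz":0,"claw":0},{"dx":0,"dy":0,"dz":0,"wx":0,"wy":0.05,"wz":0,"claw":0},{"dx":0,"dy":0,"dz":0,"wx":0,"wy":0.06,"wz":0,"claw":0},{"dx":0,"dy":0,"dz":-0.1,"wx":0,"wy":0.07,"wz":0,"claw":0},{"dx":0,"dy":0,"dz":-0.1,"wx":0,"wy":0.07,"wz":0,"claw":0},{"dx":0,"dy":0,"dz":0,"wx":0,"wy":0.05,"wz":0,"claw":0},{"dx":0,"dy":0,"dz":0,"wx":0,"wy":0,"wz":0,"claw":0}]'
python3 -c "
from h import *
c,s=np.cos(.236),np.sin(.236); x=-.0105
go(.5094+x*c,-.2819+x*s,.0489,[np.pi,0.02,.236])
f=grab('side');a=cv2.resize(f['frame'][150:250,340:460],(480,400),interpolation=2)
f=grab('top');b=cv2.resize(f['frame'][210:310,380:460],(320,400),interpolation=2)
cv2.imwrite('pics/s8.png',np.hstack([a,b]))"
```

```text
clock: 18.75
position: [0.4996, -0.2844, 0.0502]
tool_rot: [-3.14, -0.319, 0.234]
force: [-0.8, -0.0, -2.0]
grip_width: 0.0115
finger_force: 107.7
t 18.75 pos [ 0.4996 -0.2844  0.0502] rpy [-3.14  -0.319  0.234] F [-0.8 -0.  -2. ] w 0.0115 ff 107.7 q [ 0.87  0.68 -0.45  2.03  0.22  0.25 -0.99]
shift cm [-0.08 -0.01  0.11] in target axes [-0.04 -0.01  0.13] rot [-0.001 -0.339 -0.002]
```

View pics/s8.png

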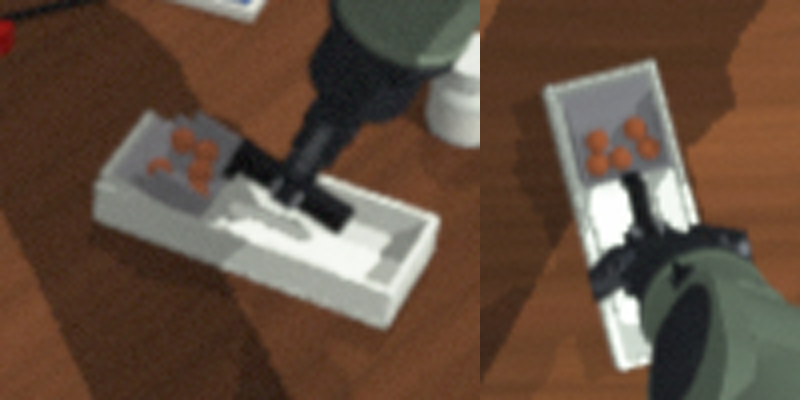

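All five pellets are in the back of the scoop. Lifting.

```bash
python3 -m handwheel '[{"dx":-0.1,"dy":0,"dz":-1.1,"wx":0,"wy":0,"wz":0,"claw":0},{"dx":0.3,"dy":0,"dz":-1.8,"wx":0,"wy":0,"wz":0,"claw":0},{"dx":0.7,"dy":0,"dz":-2.2,"wx":0,"wy":0,"wz":0,"claw":0},{"dx":0.8,"dy":0,"dz":-2.5,"wx":0,"wy":0,"wz":0,"claw":0},{"dx":0.8,"dy":0,"dz":-2.5,"wx":0,"wy":0,"wz":0,"claw":0},{"dx":0.7,"dy":0,"dz":-2,"wx":0,"wy":0,"wz":0,"claw":0},{"dx":0.4,"dy":0,"dz":-1,"wx":0,"wy":0,"wz":0,"claw":0},{"dx":0,"dy":0,"dz":0,"wx":0,"wy":0,"wz":0,"claw":0}]'
cat > plan.py <<'E'
from h import *
D=np.array([.575,.293]); YAW=.6
def tcp(th,lipz,off=-.012,yaw=YAW):
    c,s=np.cos(th),np.sin(th); lx,lz=.1145*c-.0422*s, -.1145*s-.0422*c
    x=off-lx; return np.r_[D+x*np.array([np.cos(yaw),np.sin(yaw)]),lipz-lz],[np.pi,th,yaw]
E
python3 -c "
from plan import *
p,r=tcp(-.3,.2); print(p); go(*p,r)"
```

```text
clock: 19.85
position: [0.4942, -0.2856, 0.1873]
tool_rot: [3.14, -0.32, 0.237]
force: [0.0, -0.4, -2.8]
grip_width: 0.0119
finger_force: 107.7
[0.46452307 0.21741866 0.20647814]
t 19.85 pos [ 0.4942 -0.2856  0.1873] rpy [ 3.14  -0.32   0.237] F [ 0.  -0.4 -2.8] w 0.0119 ff 107.7 q [ 1.02  0.47 -0.62  1.96  0.1   0.55 -0.93]
shift cm [  9.07 -49.6    0.92] in target axes [ 25.36 -43.2    5.83] rot [ 0.112 -0.02  -0.346]
```

```bash
python3 -m handwheel '[{"dx":0.3,"dy":-1.5,"dz":0,"wx":0,"wy":0,"wz":0,"claw":0},{"dx":0.5,"dy":-3,"dz":0.1,"wx":0,"wy":0,"wz":0,"claw":0},{"dx":0.8,"dy":-4.2,"dz":0.1,"wx":0,"wy":0,"wz":0,"claw":0},{"dx":0.9,"dy":-5,"dz":0.1,"wx":0,"wy":0,"wz":0,"claw":0},{"dx":0.9,"dy":-5,"dz":0.1,"wx":0,"wy":0,"wz":0,"claw":0},{"dx":0.9,"dy":-5,"dz":0.1,"wx":0,"wy":0,"wz":0,"claw":0},{"dx":0.9,"dy":-5,"dz":0.1,"wx":0,"wy":0,"wz":0,"claw":0},{"dx":0.9,"dy":-5,"dz":0.1,"wx":0,"wy":0,"wz":0,"claw":0}]'
python3 -m handwheel '[{"dx":0.9,"dy":-5,"dz":0.1,"wx":0,"wy":0,"wz":0,"claw":0},{"dx":0.8,"dy":-4.4,"dz":0.1,"wx":0,"wy":0,"wz":0,"claw":0},{"dx":0.7,"dy":-3.5,"dz":0,"wx":0,"wy":0,"wz":0,"claw":0},{"dx":0.5,"dy":-2.2,"dz":0,"wx":0.01,"wy":0,"wz":-0.03,"claw":0},{"dx":0,"dy":-0.8,"dz":0,"wx":0.028,"wy":0,"wz":-0.085,"claw":0},{"dx":0,"dy":0,"dz":0,"wx":0.038,"wy":0,"wz":-0.115,"claw":0},{"dx":0,"dy":0,"dz":0,"wx":0.038,"wy":0,"wz":-0.115,"claw":0},{"dx":0,"dy":0,"dz":0,"wx":0,"wy":0,"wz":0,"claw":0}]'
python3 -c "
from plan import *
p,r=tcp(-.3,.2); print(p); go(*p,r)"
```

```text
clock: 20.85
position: [0.4723, 0.0573, 0.1985]
tool_rot: [-3.141, -0.319, 0.237]
force: [0.8, -0.5, -2.4]
grip_width: 0.0116
finger_force: 107.7
clock: 21.85
position: [0.4634, 0.2149, 0.2056]
tool_rot: [-3.141, -0.319, 0.598]
force: [0.3, -0.8, -2.0]
grip_width: 0.0122
finger_force: 107.7
[0.46452307 0.21741866 0.20647814]
t 21.85 pos [0.4634 0.2149 0.2056] rpy [-3.141 -0.319  0.598] F [ 0.3 -0.8 -2. ] w 0.0122 ff 107.7 q [-0.04  0.29 -0.59  2.16  0.36  0.45 -1.86]
shift cm [ 0.24 -0.14 -0.01] in target axes [ 0.24 -0.14 -0.02] rot [ 0.    -0.019 -0.002]
```

```bash
python3 - <<'E'
from fit import *
import plan; from plan import tcp
fs=grab('side'); m=near('dish','side',proj(fs,[.575,.293,.087]))
if m is not None: print('side',fit('dish',[(fs,m)],[.575,.293,0],.07))
ft=grab('top'); m=near('dish','top',proj(ft,[.575,.293,.087]))
if m is not None: print('top',fit('dish',[(ft,m)],[.575,.293,0],.07))
for n,f in(('side',fs),('top',ft)): cv2.imwrite(f'pics/{n}9.png',f['frame'])
p,r=tcp(-.3,.2); go(*p,r)
s=monitor.observe(); P,R=s['position'],Ro.from_euler('xyz',s['tool_rot'])
for th,lz in[(-.2,.16),(-.1,.125),(0,.110),(.05,.107),(.1,.104),(.15,.102),(.2,.099),(.25,.097),(.3,.094),(.35,.092),(.4,.09),(.5,.088),(.6,.088),(.7,.088)]:
    p,r=tcp(th,lz); r=Ro.from_euler('xyz',r)
    print(th,(R.inv().apply(p-P)*100).round(2),(R.inv()*r).as_rotvec().round(3)); P,R=p,r
E
```

```text
side (array([0.5729486 , 0.29410098, 0.11524545]), array([0.133]))
top (array([ 0.57689111,  0.29505083, -0.00304972]), array([0.389]))
t 22.05 pos [0.4633 0.2163 0.2061] rpy [-3.142 -0.319  0.598] F [ 0.5 -0.2 -1.6] w 0.0121 ff 107.7 q [-0.04  0.29 -0.59  2.15  0.36  0.45 -1.86]
shift cm [ 0.17 -0.02  0.01] in target axes [ 0.17 -0.02  0.01] rot [ 0.    -0.019 -0.002]
-0.2 [-0.58 -0.02  2.7 ] [ 0.    -0.119 -0.002]
-0.1 [-0.22  0.    2.31] [ 0.  -0.1 -0. ]
0 [ 0.33 -0.    0.37] [ 0.  -0.1 -0. ]
0.05 [ 0.23  0.   -0.27] [ 0.   -0.05  0.  ]
0.1 [ 0.24 -0.   -0.27] [-0.   -0.05 -0.  ]
0.15 [ 0.25 -0.   -0.37] [ 0.   -0.05 -0.  ]
0.2 [ 0.27  0.   -0.27] [ 0.   -0.05 -0.  ]
0.25 [ 0.26  0.   -0.37] [ 0.   -0.05 -0.  ]
0.3 [ 0.3  -0.   -0.28] [ 0.   -0.05 -0.  ]
0.35 [ 0.28  0.   -0.38] [ 0.   -0.05  0.  ]
0.4 [ 0.29 -0.   -0.38] [-0.   -0.05 -0.  ]
0.5 [ 0.56  0.   -0.94] [ 0.  -0.1 -0. ]
0.6 [ 0.48  0.   -1.12] [-0.  -0.1  0. ]
0.7 [ 0.48  0.   -1.12] [ 0.  -0.1 -0. ]
```

```bash
python3 -m handwheel '[{"dx":-0.3,"dy":0,"dz":1.35,"wx":0,"wy":-0.06,"wz":0,"claw":0},{"dx":-0.28,"dy":-0.02,"dz":1.35,"wx":0,"wy":-0.06,"wz":0,"claw":0},{"dx":-0.15,"dy":0,"dz":1.2,"wx":0,"wy":-0.05,"wz":0,"claw":0},{"dx":-0.07,"dy":0,"dz":1.1,"wx":0,"wy":-0.05,"wz":0,"claw":0},{"dx":0,"dy":0,"dz":0,"wx":0,"wy":0,"wz":0,"claw":0}]'
python3 - <<'E'
from plan import *
p,r=tcp(-.1,.125); go(*p,r)
f=grab('side');a=cv2.resize(f['frame'][220:340,180:300],(600,600),interpolation=2);cv2.imwrite('pics/s10.png',a)
E
```

```text
clock: 22.68
position: [0.4665, 0.2193, 0.1549]
tool_rot: [-3.141, -0.099, 0.6]
force: [0.1, 0.6, -1.4]
grip_width: 0.0114
finger_force: 107.7
t 22.68 pos [0.4665 0.2193 0.1549] rpy [-3.141 -0.099  0.6  ] F [ 0.1  0.6 -1.4] w 0.0114 ff 107.7 q [-0.12  0.46 -0.55  2.02  0.39  0.66 -1.89]
shift cm [ 0.11  0.05 -0.05] in target axes [ 0.11  0.05 -0.05] rot [-0.     0.001  0.   ]
```

View pics/s10.png

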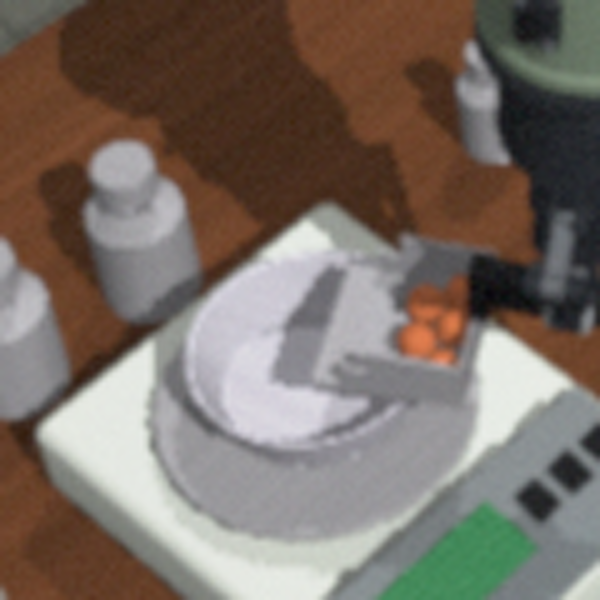

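Lip is over the dish and the pellets are still at the scoop's back. Tipping slowly.

```bash
python3 -m handwheel '[{"dx":0.25,"dy":0,"dz":0.2,"wx":0,"wy":-0.05,"wz":0,"claw":0},{"dx":0.2,"dy":0,"dz":0.15,"wx":0,"wy":-0.05,"wz":0,"claw":0},{"dx":0.23,"dy":0,"dz":-0.27,"wx":0,"wy":-0.05,"wz":0,"claw":0},{"dx":0.24,"dy":0,"dz":-0.27,"wx":0,"wy":-0.05,"wz":0,"claw":0},{"dx":0.25,"dy":0,"dz":-0.37,"wx":0,"wy":-0.05,"wz":0,"claw":0},{"dx":0.27,"dy":0,"dz":-0.27,"wx":0,"wy":-0.05,"wz":0,"claw":0},{"dx":0.26,"dy":0,"dz":-0.37,"wx":0,"wy":-0.05,"wz":0,"claw":0},{"dx":0.3,"dy":0,"dz":-0.28,"wx":0,"wy":-0.05,"wz":0,"claw":0}]'
python3 -m handwheel '[{"dx":0.28,"dy":0,"dz":-0.38,"wx":0,"wy":-0.05,"wz":0,"claw":0},{"dx":0.29,"dy":0,"dz":-0.38,"wx":0,"wy":-0.05,"wz":0,"claw":0},{"dx":0.28,"dy":0,"dz":-0.47,"wx":0,"wy":-0.05,"wz":0,"claw":0},{"dx":0.28,"dy":0,"dz":-0.47,"wx":0,"wy":-0.05,"wz":0,"claw":0},{"dx":0.24,"dy":0,"dz":-0.56,"wx":0,"wy":-0.05,"wz":0,"claw":0},{"dx":0.24,"dy":0,"dz":-0.56,"wx":0,"wy":-0.05,"wz":0,"claw":0},{"dx":0,"dy":0,"dz":0,"wx":0,"wy":0,"wz":0,"claw":0},{"dx":0,"dy":0,"dz":0,"wx":0,"wy":0,"wz":0,"claw":0}]'
cat > cnt.py <<'E'
from plan import *
f=grab('side');cv2.imwrite('pics/last.png',f['frame']);b=f['frame'].astype(int); m=((b[...,2]-b[...,0]>70)&(b[...,2]>140)).astype(np.uint8)
n,l,st,ce=cv2.connectedComponentsWithStats(m); print([(st[i,4],ce[i].round().tolist()) for i in range(1,n) if st[i,4]>5])
E
python3 - <<'E'
import cnt; from plan import *
p,r=tcp(.6,.088); go(*p,r)
print(proj(cnt.f,[.575,.293,.08]))
E
```

```text
clock: 23.72
position: [0.4853, 0.2313, 0.1693]
tool_rot: [3.14, 0.3, 0.599]
force: [-0.3, -0.2, -0.5]
grip_width: 0.0115
finger_force: 107.8
clock: 24.72
position: [0.5069, 0.2462, 0.1876]
tool_rot: [3.141, 0.598, 0.6]
force: [0.4, -0.7, -0.7]
grip_width: 0.0118
finger_force: 107.9
[(np.int32(564), [572.0, 158.0]), (np.int32(220), [332.0, 165.0]), (np.int32(628), [554.0, 185.0]), (np.int32(481), [315.0, 188.0]), (np.int32(35), [112.0, 287.0]), (np.int32(36), [231.0, 286.0]), (np.int32(53), [242.0, 287.0]), (np.int32(38), [234.0, 294.0]), (np.int32(24), [93.0, 300.0]), (np.int32(36), [227.0, 298.0]), (np.int32(8), [68.0, 319.0]), (np.int32(248), [208.0, 419.0])]
t 24.77 pos [0.507  0.246  0.1878] rpy [3.141 0.599 0.599] F [ 0.5 -0.7  0.1] w 0.0117 ff 107.9 q [-0.31  0.86 -0.48  1.29  0.27  1.67 -1.78]
shift cm [ 0.01 -0.04  0.02] in target axes [ 0.01 -0.04  0.02] rot [ 0.    -0.001 -0.   ]
[242.73333924 294.85849198]
```

```bash
python3 -m handwheel '[{"dx":0.24,"dy":0,"dz":-0.56,"wx":0,"wy":-0.05,"wz":0,"claw":0},{"dx":0.24,"dy":0,"dz":-0.56,"wx":0,"wy":-0.05,"wz":0,"claw":0},{"dx":0.24,"dy":0,"dz":-0.56,"wx":0,"wy":-0.05,"wz":0,"claw":0},{"dx":0,"dy":0,"dz":0,"wx":0,"wy":0,"wz":0,"claw":0},{"dx":0,"dy":0,"dz":0,"wx":0,"wy":0,"wz":0,"claw":0},{"dx":0,"dy":0,"dz":0,"wx":0,"wy":0,"wz":0,"claw":0}]'
python3 - <<'E'
import cnt; from plan import *
p,r=tcp(.75,.12); go(*p,r)
cv2.imwrite('pics/s11.png',cv2.resize(cnt.f['frame'][220:340,180:300],(600,600),interpolation=2))
for m in optics.masks_of('pellet0','side'): print(round(m['p'],2),m['rect'])
E
```

```text
clock: 25.52
position: [0.5202, 0.2549, 0.1969]
tool_rot: [3.141, 0.749, 0.599]
force: [-0.3, -0.3, -1.1]
grip_width: 0.0116
finger_force: 107.9
[(np.int32(565), [572.0, 158.0]), (np.int32(156), [329.0, 168.0]), (np.int32(629), [554.0, 185.0]), (np.int32(484), [315.0, 188.0]), (np.int32(37), [112.0, 287.0]), (np.int32(35), [231.0, 286.0]), (np.int32(19), [240.0, 286.0]), (np.int32(35), [234.0, 294.0]), (np.int32(13), [95.0, 297.0]), (np.int32(35), [227.0, 298.0]), (np.int32(9), [93.0, 303.0]), (np.int32(6), [60.0, 318.0]), (np.int32(248), [208.0, 420.0])]
t 25.57 pos [0.5202 0.2549 0.1969] rpy [3.141 0.749 0.6  ] F [ 0.3 -0.2 -1.6] w 0.0115 ff 107.9 q [-0.36  0.97 -0.44  1.1   0.26  1.89 -1.76]
shift cm [-2.21 -0.05 -2.33] in target axes [-2.21 -0.05 -2.32] rot [ 0.    -0.001 -0.   ]
0.36 [228.9, 283.4, 4.6, 8.2]
```

View pics/s11.png

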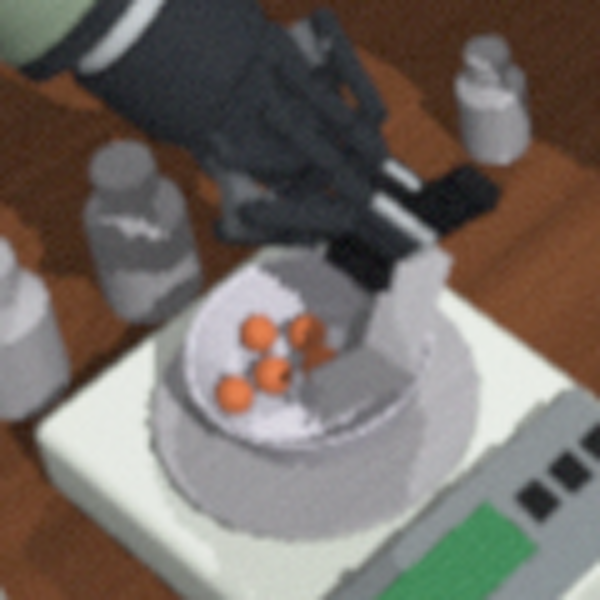

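All five pellets are in the dish (side crop ~(230–325, 330–395)), and none are left in the scoop. Withdrawing up and levelling.

```bash
python3 -m handwheel '[{"dx":-0.8,"dy":0,"dz":-0.8,"wx":0,"wy":0.02,"wz":0,"claw":0},{"dx":-1.4,"dy":0,"dz":-1.4,"wx":0,"wy":0.03,"wz":0,"claw":0},{"dx":-2,"dy":0,"dz":-2,"wx":0,"wy":0.05,"wz":0,"claw":0},{"dx":-2.2,"dy":0,"dz":-2.2,"wx":0,"wy":0.1,"wz":0,"claw":0},{"dx":-2,"dy":0,"dz":-2,"wx":0,"wy":0.13,"wz":0,"claw":0},{"dx":-2,"dy":0,"dz":-1,"wx":0,"wy":0.14,"wz":0,"claw":0},{"dx":-2,"dy":0,"dz":0,"wx":0,"wy":0.14,"wz":0,"claw":0},{"dx":-2,"dy":0,"dz":0,"wx":0,"wy":0.14,"wz":0,"claw":0}]'
python3 - <<'E'
from plan import *
go(.4665,-.035,.15,[np.pi,0,.168])
import cnt
E
```

```text
clock: 26.62
position: [0.4637, 0.2166, 0.3411]
tool_rot: [3.14, -0.007, 0.6]
force: [1.2, 0.9, -0.8]
grip_width: 0.0117
finger_force: 107.9
t 26.62 pos [0.4637 0.2166 0.3411] rpy [ 3.14  -0.007  0.6  ] F [ 1.2  0.9 -0.8] w 0.0117 ff 107.9 q [-0.08  0.27 -0.58  1.73  0.16  1.18 -1.68]
shift cm [-14.1   20.9   19.05] in target axes [-3.93 24.85 19.11] rot [ 0.    -0.007  0.432]
[(np.int32(220), [332.0, 165.0]), (np.int32(327), [317.0, 188.0]), (np.int32(31), [113.0, 287.0]), (np.int32(36), [231.0, 286.0]), (np.int32(78), [242.0, 289.0]), (np.int32(39), [234.0, 294.0]), (np.int32(18), [94.0, 299.0]), (np.int32(35), [227.0, 298.0]), (np.int32(6), [70.0, 317.0]), (np.int32(7), [61.0, 319.0]), (np.int32(236), [208.0, 420.0])]
```

```bash
python3 -m handwheel '[{"dx":-1.8,"dy":2.6,"dz":0,"wx":0,"wy":0,"wz":0,"claw":0},{"dx":-2.8,"dy":4.2,"dz":1,"wx":0,"wy":0,"wz":0,"claw":0},{"dx":-3.2,"dy":4.7,"dz":2,"wx":0,"wy":0,"wz":0,"claw":0},{"dx":-3.2,"dy":4.7,"dz":2.5,"wx":0,"wy":0,"wz":0,"claw":0},{"dx":-3.1,"dy":4.7,"dz":3,"wx":0,"wy":0,"wz":0,"claw":0},{"dx":0,"dy":0,"dz":3.5,"wx":0,"wy":-0.003,"wz":0.144,"claw":0},{"dx":0,"dy":0,"dz":3.5,"wx":0,"wy":-0.002,"wz":0.144,"claw":0},{"dx":0,"dy":0,"dz":3,"wx":0,"wy":-0.002,"wz":0.144,"claw":0}]'
python3 -m handwheel '[{"dx":0,"dy":0,"dz":2.5,"wx":0,"wy":0,"wz":0,"claw":0},{"dx":0,"dy":0,"dz":2.5,"wx":0,"wy":0,"wz":0,"claw":0},{"dx":0,"dy":0,"dz":2,"wx":0,"wy":0,"wz":0,"claw":0},{"dx":0,"dy":0,"dz":0,"wx":0,"wy":0,"wz":0,"claw":0}]'
python3 - <<'E'
from plan import *
go(.4665,-.035,.0422,[np.pi,0,.168])
E
```

```text
clock: 27.68
position: [0.4654, -0.0345, 0.155]
tool_rot: [3.139, 0.006, 0.163]
force: [0.4, 0.5, -1.0]
grip_width: 0.0119
finger_force: 107.9
clock: 28.18
position: [0.4646, -0.0343, 0.0852]
tool_rot: [3.14, 0.008, 0.168]
force: [-0.7, 0.2, -0.1]
grip_width: 0.0115
finger_force: 107.9
t 28.18 pos [ 0.4646 -0.0343  0.0852] rpy [3.14  0.008 0.168] F [-0.7  0.2 -0.1] w 0.0115 ff 107.9 q [ 0.16  0.52 -0.28  2.11  0.27  0.55 -1.72]
shift cm [0.21 0.09 4.3 ] in target axes [0.17 0.1  4.3 ] rot [0.002 0.008 0.   ]
```

```bash
python3 -m handwheel '[{"dx":0,"dy":0,"dz":1.6,"wx":0,"wy":0.008,"wz":0,"claw":0},{"dx":0,"dy":0,"dz":1.4,"wx":0,"wy":0,"wz":0,"claw":0},{"dx":0,"dy":0,"dz":0.7,"wx":0,"wy":0,"wz":0,"claw":0},{"dx":0,"dy":0,"dz":0.2,"wx":0,"wy":0,"wz":0,"claw":0},{"dx":0,"dy":0,"dz":0,"wx":0,"wy":0,"wz":0,"claw":0}]'
python3 -m handwheel '[{"dx":0,"dy":0,"dz":0.2,"wx":0,"wy":0,"wz":0,"claw":0},{"dx":0,"dy":0,"dz":0,"wx":0,"wy":0,"wz":0,"claw":0}]'
python3 -m handwheel '[{"dx":0,"dy":0,"dz":0.15,"wx":0,"wy":0,"wz":0,"claw":0},{"dx":0,"dy":0,"dz":0,"wx":0,"wy":0,"wz":0,"claw":0}]'
```

```text
clock: 28.8
position: [0.4652, -0.0345, 0.0465]
tool_rot: [3.14, -0.001, 0.168]
force: [-0.5, 0.7, -1.4]
grip_width: 0.0119
finger_force: 107.9
clock: 29.05
position: [0.4651, -0.0345, 0.0443]
tool_rot: [3.14, -0.001, 0.168]
force: [-0.1, -0.4, -0.8]
grip_width: 0.0121
finger_force: 107.9
clock: 29.3
position: [0.465, -0.0345, 0.0427]
tool_rot: [3.14, -0.001, 0.168]
force: [0.4, -0.6, -1.3]
grip_width: 0.0118
finger_force: 107.9
```

```bash
python3 -m handwheel '[{"dx":0,"dy":0,"dz":0.1,"wx":0,"wy":0,"wz":0,"claw":0},{"dx":0,"dy":0,"dz":0,"wx":0,"wy":0,"wz":0,"claw":0}]'
python3 -m handwheel '[{"dx":0,"dy":0,"dz":0.05,"wx":0,"wy":0,"wz":0,"claw":0},{"dx":0,"dy":0,"dz":0,"wx":0,"wy":0,"wz":0,"claw":0}]' 30
python3 -m handwheel '[{"dx":0,"dy":0,"dz":0,"wx":0,"wy":0,"wz":0,"claw":20},{"dx":0,"dy":0,"dz":0,"wx":0,"wy":0,"wz":0,"claw":40},{"dx":0,"dy":0,"dz":0,"wx":0,"wy":0,"wz":0,"claw":60},{"dx":0,"dy":0,"dz":-1,"wx":0,"wy":0,"wz":0,"claw":60},{"dx":0,"dy":0,"dz":-3,"wx":0,"wy":0,"wz":0,"claw":60},{"dx":0,"dy":0,"dz":-5,"wx":0,"wy":0,"wz":0,"claw":60},{"dx":0,"dy":0,"dz":-5,"wx":0,"wy":0,"wz":0,"claw":60},{"dx":0,"dy":0,"dz":-3,"wx":0,"wy":0,"wz":0,"claw":60}]'
python3 -m handwheel '[{"dx":-3,"dy":5,"dz":-2,"wx":0,"wy":0,"wz":0,"claw":60},{"dx":-2,"dy":5,"dz":0,"wx":0,"wy":0,"wz":0,"claw":60},{"dx":0,"dy":5,"dz":0,"wx":0,"wy":0,"wz":0,"claw":60},{"dx":0,"dy":5,"dz":0,"wx":0,"wy":0,"wz":0,"claw":60},{"dx":0,"dy":0,"dz":0,"wx":0,"wy":0,"wz":0,"claw":60}]'
python3 - <<'E'
import cnt
from fit import *
ft=grab('top');f=cnt.f
obs=[]
for n,c,p,z in(('scoop','side',(.544,-.021,.17),0),('scoop','top',(.544,-.021,.17),0),('weight','side',(.679,.0805,0),0),('weight','top',(.679,.0805,0),0),('dish','side',(.575,.293,0),.07),('dish','top',(.575,.293,0),.07)):
    F=f if c=='side' else ft; q=proj(F,[p[0]-(.03 if n=='scoop' else 0),p[1],z+.03])
    m=near(n,c,q); print(n,c,None if m is None else fit(n,[(F,m)],p,z))
for o,u in(('bottle',(161,307)),('beaker',(174,247)),('jar',(484,274))):
    m=near(o,'top',u)
    if m is not None: ys,xs=np.nonzero(m);print(o,xs.mean().round(1),ys.mean().round(1))
E
```

```text
clock: 29.55
position: [0.465, -0.0346, 0.042]
tool_rot: [3.14, -0.001, 0.168]
force: [-3.2, -0.3, 9.4]
grip_width: 0.012
finger_force: 109.7
clock: 29.8
position: [0.4648, -0.0347, 0.0418]
tool_rot: [3.139, -0.001, 0.168]
force: [-7.4, -0.5, 18.8]
grip_width: 0.0118
finger_force: 111.1
clock: 30.8
position: [0.4651, -0.0343, 0.2143]
tool_rot: [3.139, -0.004, 0.168]
force: [-0.4, -0.3, 0.6]
grip_width: 0.0514
finger_force: 0.0
clock: 31.42
position: [0.4484, -0.243, 0.2319]
tool_rot: [3.139, -0.001, 0.163]
force: [-0.2, 0.4, -0.7]
grip_width: 0.0512
finger_force: 0.0
[(np.int32(17), [332.0, 162.0]), (np.int32(108), [312.0, 193.0]), (np.int32(26), [114.0, 286.0]), (np.int32(35), [231.0, 286.0]), (np.int32(77), [242.0, 289.0]), (np.int32(40), [234.0, 294.0]), (np.int32(9), [95.0, 297.0]), (np.int32(36), [227.0, 298.0]), (np.int32(9), [92.0, 303.0]), (np.int32(11), [70.0, 317.0]), (np.int32(246), [208.0, 420.0])]
scoop side (array([ 0.54253841, -0.02518946,  0.1151703 ]), array([0.154]))
scoop top (array([ 0.54213236, -0.0204129 ,  0.16781833]), array([0.059]))
weight side None
weight top (array([0.67819289, 0.08256023, 0.0834543 ]), array([0.153]))
dish side (array([0.57376973, 0.29256245, 0.05650668]), array([0.174]))
dish top (array([0.57511745, 0.29602587, 0.07600627]), array([0.079]))
bottle 161.6 306.2
beaker 173.3 246.9
jar 483.4 273.9
```

```bash
python3 -c "
from workcell import job_done
print(job_done())"
```

```text
the job is handed in; nothing more can be done
None
```

The job is handed in after about 31 s of robot time: the weight stands upright on the bench, all five pellets are in the dish on the pan, the scoop lies flat with its open side up, and the bottle, beaker and jar have not moved.

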